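Fit the bench magnifier and hold its stand extended

ROBOT

A 7-joint arm with a two-finger parallel gripper is mounted at the origin on a cart in front of the work surface, level with it; the furniture and walls round the work are solid. World frame = base frame: x ahead of the robot, y to its left, z up, the work surface at z = 0. Lengths are in m, angles in degrees, forces in N, time in s.
With the tool pointing down it reaches from about 0.4 to 0.9 m from the base axis. Payload 5.5 kg.
Tool frame: the origin (TCP) lies midway between the tips of the shut fingers; the grasp point (between the pads) lies arm.grasp_offset behind it (arm.grasp_offset is the distance from the TCP to the grasp point, in m); z points along the fingers, y is the line along which they close (so a half turn about z gives the same grasp; the last joint's range is limited). The gripper opens to 92 mm and grips with 3 to 60 N. Pads are 19 mm wide; open, the fingers measure 130 mm over their backs; the gripper's body (75 mm by 190 mm) begins 47 mm behind the grasp point.
Start: joints at [-56.425, 28.699, -24.465, 88.831, 12.651, 65.22, -12.049], TCP at [0.206, 0.616, 0.227] pointing down, gripper open.
Joint ranges: [-164.97, 164.97], [-17.58, 116.51], [-87.97, 89.64], [11.32, 138.91], [-80.73, 260.73], [10.89, 115.49], [-147.41, 147.41]. Speed limits (degrees/s): [147.25, 147.25, 180, 180, 180, 180, 180].

INTERFACE

Orientations are given as a 3x3 rotation matrix whose columns are the frame's x, y, z axes.
In Python, from rig import arm gives the robot as it stands.
- The arm moves only by the tool arm_command, never from a script. Its argument "deltas" is a list of rows, each an object with "xyz": the shift along the tool's x, y, z in mm, a list of three; "turn": the turn, a rotation vector about the tool's x, y, z in degrees, a list of three; "jaw": the finger opening in mm, from 0 to 91.8. A call has 1 to 12 rows; each row shifts and turns the commanded pose from where the row before left it, along the tool's axes as they then stand; what a row does not reach is not made up. A row lasts 1/12 s, in which the tool goes at most 41.7 mm and 7.16 degrees, less where a joint would pass 70% of its speed; a pose out of reach is approached as far as the arm can. A call is refused whole if a number of a shift passes 41.7 or a number of a turn 7.16, either way. A call with a gripper value outside its range is refused whole. The fingers move at their own pace and stop on an object; "grip_force" is the grip in N (left out, the last holds). Time passes only in rows, so rows that do not move let the fingers close. It gives the time, the measured TCP pose, the force, the opening and the grip force at its end, in the units of the state.
- arm.get_state(): the state, without advancing time (a new reading comes with each control period).
- arm.grab_frame(name): name is "side" or "top" or "wrist"; returns the picture (420x560x3 uint8, blue, green, red); there is no depth.
- arm.camera_params(name): a dict with "camera_matrix" (3x3 intrinsics, pixels), "R" (3x3) and "t" (3): a world point X has camera coordinates R X + t. Camera axes: x right, y down, z forward; pixel columns grow to the right and rows downward; lengths in m; the calibration is good to about 2 mm. A picture is of the moment at which its call begins: read the wrist's pose just before it. camera_params takes no time and is no camera call; for the wrist camera it gives the pose at the moment of the call.
- arm.hand_in(): hands the job in; it is judged then, once.
The state is a dict: "clock": time; "q": joint angles; "qvel": joint speeds; "joint_torque": joint torques, N m; "tcp_pos": TCP position; "ee_rot": TCP orientation; "wrist_force": force on the tool from outside, world axes, zero at the start; "wrist_torque": the same for the moment, N m; "width": opening from 0.0 (shut) to 1.0 (fully open); "grasp_force": force on a finger pad.
Only numpy, scipy, OpenCV 4.12 (cv2) and the standard library are available. Lean on these libraries where they do the work, as an engineer would, in place of code of your own. Each camera call takes 0.05 s, during which the arm holds its last target. There are 200 camera calls.

TASK

Fit the magnifier head's square bore onto the square shaft on top of the telescopic stand, with the lens on the side away from the stand's handle, down fully onto the collar, and let go of it while the stand is still down. Then squeeze the red release plate against the handle, pull the column straight up past the first stop to the second stop, and finish while still holding it there, fully extended with the release squeezed; nothing is let go at the end. Leave the other things on the bench where they are.

Things in the scene. Friction and masses are not known exactly. Their poses are not given: they have to be found in the camera images.
- magnifier: loose magnifier head, 150 g, lying flat: a blue hub 36x36 mm, 34 mm tall, with a square bore 16 mm wide right through it, top to bottom, sides parallel to the hub's; a black lens ring 62 mm across stands off to its own +y, all under 12 mm high, reaching 95 mm from the bore. Origin: bore centre on the underside; z up, axes square to the hub. Grip the hub across its own x, near its top
- lens (a point): centre of the magnifier's lens, 64 mm along the magnifier's +y from the bore
- stand: telescopic stand, fixed to the bench: dark base plate 110x90x12 mm, grey square column 34 mm wide, 112 mm tall; its inner column slides straight up and carries a black collar (44 mm across, 12 mm thick), the square shaft above it and, on a side arm to its own -y, the handle. The lens belongs on its own +y side. Origin: column axis on the bench; z up
- seat (a point): centre of the collar's top face, on the sliding column, where the hub's underside must rest; 124 mm above the bench when down; axes as the stand's. It is the foot of the square steel shaft
- shaft_top (a point): centre of the top of the square steel shaft, 30 mm above the seat (just below the top of a seated hub). The shaft is 14 mm wide, sides parallel to the stand's x and y, with a narrower lead-in tip (10.5 mm) in its last 4 mm
- handle (a point): point to grip on the handle, 78 mm from the column axis on the stand's -y side, 140 mm above the bench when down; moves with the sliding column; axes as the stand's. The handle is an upright black block, 22 mm (x) by 26 mm (y), reaching 18 mm above this point and 28 mm below it; its bare face is at x = -11 mm, the red release plate covers its +x side
- plate (a point): centre of the red release plate's outer face, 22 mm wide, 30 mm tall, at handle height, on the stand's +x side: 19.5 mm from the handle point when out, 13.5 mm when squeezed in. Taken from above, one finger on this plate and one on the handle's bare -x face (30.5 mm apart), a gripper squeezes the release and holds the handle at once
- mast (a joint): rise of the sliding column, m: 0 down, about 0.040 at the first stop (a notch that catches it if the release is out there), 0.080 at the second stop (a hard end). It weighs 400 g, light friction. Locked at 0 (1.5 mm of play) unless the release is squeezed. The second stop has no catch: let go and the column sinks back to the first stop
- release (a joint): travel of the red release plate, m: 0 out, 0.006 fully squeezed in (towards the stand's -x); spring 2.5 N at the start, 7 N at the end; the column is free from about 0.0045 on
- denture: bystander, loose: a denture with pink gum and white teeth, 63x76x16 mm; it may lie where the magnifier or the cast might. Origin: centre of its underside
- cast: bystander, loose: a yellowish plaster dental cast, 63x77x29 mm. Origin: centre of its underside
- bur_block: bystander, loose: a small blue block full of burs with a clear lid, 50x90x45 mm, near the back. Origin: centre of its underside
- marker: bystander, loose: a dark blue marker pen, 16x130x16 mm, long axis along its own y. Origin: centre of its underside
- spatula: bystander, loose: a spatula with a wooden handle, 22x195x16 mm, long axis along its own y. Origin: centre of its underside
- wax_box: bystander, loose: a flat red carton, 76x140x30 mm, at the left. Origin: centre of its underside
Things that resemble listed ones, but are neither listed nor needed, are in the scene too. What is shaped like the magnifier but purple is not meant.

How it is judged (in metres and radians):
On the way, in this order (a step that is already met when the one before it is completed fails the run):
1. the magnifier sits fully down on the collar of the lowered stand, lens away from the handle, and is let go (z of magnifier in the frame of seat between -0.004 and 0.004 m and horizontal distance between magnifier and seat below 0.004 m and angle between magnifier's own z axis and vertical below 0.1 rad and angle between the y axis of magnifier and the y axis of stand, either way round below 0.25 rad and y of lens in the frame of stand above 0.05 m and value of joint mast below 0.004 m and contact force between the fingers and magnifier below 0.1 N), for 0.2 s.
2. the release is squeezed while the stand is still down (value of joint release above 0.0045 m and value of joint mast below 0.006 m and contact force between the fingers and stand above 2 N), for 0.1 s.
At the end, for the whole second after the job is handed in: Gripper holds the handle (over 3 N), release squeezed (over 4 mm), column at rest at the second stop (over 75 of 80 mm); magnifier on the collar (within 4 mm in height and sideways, level within 0.1 rad, square within 0.25 rad, lens away from the handle), not touched (z of magnifier in the frame of seat between -0.004 and 0.004 m and horizontal distance between magnifier and seat below 0.004 m and angle between magnifier's own z axis and vertical below 0.1 rad and angle between the y axis of magnifier and the y axis of stand, either way round below 0.25 rad and y of lens in the frame of stand above 0.05 m and value of joint mast above 0.075 m and value of joint release above 0.004 m and velocity of joint mast between -0.02 and 0.02 m/s and contact force between the fingers and stand above 3 N and contact force between each of the arm, the fingers and magnifier below 0.1 N); the arm keeps its last pose, push and grip.
It fails at once if a bystander (denture, cast, bur block, marker, spatula or red carton) is moved by more than 25 mm (distance of any of denture, cast, bur_block, marker, spatula, wax_box from where it was at the start of the episode above 0.025 m).
It also fails if it takes over 48 s, if anything falls off the work surface, if the arm or the gripper's body presses on something with over 40 N, if the wrist force passes 120 N, or if a joint passes its speed limit or range.

## Working session

There is one attempt and no reset: what is moved stays moved. The work goes in short steps, Python scripts to look and compute and a tool call to move; the robot and the scene stay as the last step left them, time stands still between calls to the robot, and variables do not carry over. Pictures are saved under pics/ and viewed, at most 10 in all, crops included, and the job is handed in when it is done.

Besides the shell and the picture viewer there is one more tool, called after "Call:" by a JSON object that holds its "api" and its "payload". arm_command: Moves the arm, as the interface text tells. Its arguments: {"type":"object","properties":{"deltas":{"type":"array","items":{"type":"object","properties":{"xyz":{"type":"array","items":{"type":"number"}},"turn":{"type":"array","items":{"type":"number"}},"jaw":{"type":"number"}}}},"grip_force":{"type":"number"}},"required":["deltas"]}

```bash
mkdir -p pics && ls && python3 - <<'E'
from rig import arm
import cv2,numpy as np
s=arm.get_state();print({k:np.round(v,3).tolist() for k,v in s.items()}, arm.grasp_offset)
for n in ("side","top","wrist"):
    p=arm.camera_params(n);print(n,{k:np.round(v,3).tolist() for k,v in p.items()})
    f=arm.grab_frame(n);cv2.imwrite(f"pics/{n}0.png",f)
E
```

```text
pics
{'clock': 0.0, 'q': [-56.423, 28.754, -24.452, 88.891, 12.652, 65.22, -12.049], 'qvel': [-0.129, -0.012, 0.065, 0.025, 0.023, -0.042, 0.021], 'joint_torque': [-0.0, -56.661, -5.816, -27.911, -0.068, 0.031, 0.0], 'tcp_pos': [0.206, 0.616, 0.226], 'ee_rot': [[-0.948, 0.317, -0.001], [0.317, 0.948, -0.002], [0.0, -0.002, -1.0]], 'wrist_force': [0.61, 0.177, 0.597], 'wrist_torque': [-0.026, 0.034, 0.009], 'grasp_force': 0.0, 'width': 0.999} 0.0188
side {'camera_matrix': [[528.015, 0.0, 280.069], [0.0, 528.015, 199.882], [0.0, 0.0, 1.0]], 'R': [[0.979, -0.203, 0.019], [-0.104, -0.58, -0.808], [0.175, 0.789, -0.589]], 't': [-0.519, 0.173, 1.411]}
top {'camera_matrix': [[431.242, 0.0, 269.503], [0.0, 431.242, 213.394], [0.0, 0.0, 1.0]], 'R': [[0.008, -1.0, 0.003], [-0.998, -0.008, -0.06], [0.06, -0.003, -0.998]], 't': [0.02, 0.552, 1.316]}
wrist {'camera_matrix': [[340.208, 0.0, 279.264], [0.0, 340.208, 207.544], [0.0, 0.0, 1.0]], 'R': [[0.316, 0.949, -0.002], [0.91, -0.303, 0.285], [0.269, -0.092, -0.959]], 't': [-0.648, -0.037, 0.39]}
```

View pics/top0.png

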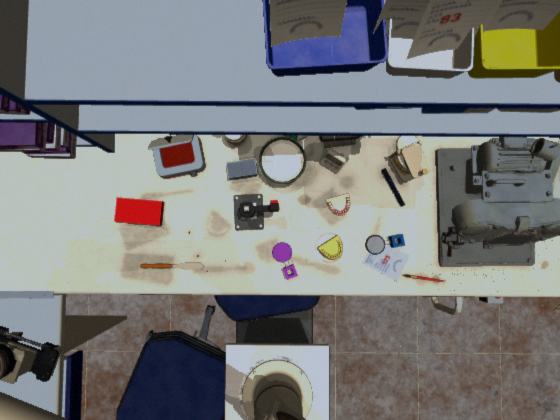

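View pics/side0.png

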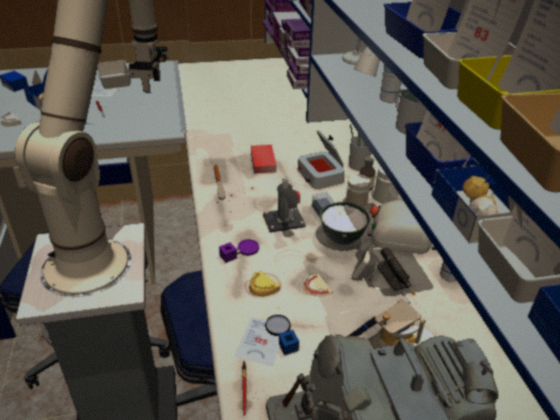

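```bash
cat > h.py <<'E'
from rig import arm
import cv2,numpy as np
def ray(p,uv,z):
    "world point at height z seen at pixel uv"
    K,R,t=p["camera_matrix"],np.array(p["R"]),np.array(p["t"])
    d=R.T@np.linalg.solve(K,[*uv,1]);c=-R.T@t
    return c+d*(z-c[2])/d[2]
def proj(p,X):
    q=np.array(p["R"])@X+p["t"];q=p["camera_matrix"]@q;return q[:2]/q[2]
E
python3 - <<'E'
from h import *
p=arm.camera_params("top")
for n,uv,z in [("hub",(397,240),.034),("lens",(375,244),.01),("standtop",(248,210),.154),("handle",(272,208),.158),("cast",(330,247),.02),("purple",(290,271),.03)]: print(n,ray(p,uv,z).round(3))
f=cv2.imread("pics/top0.png")
a=cv2.resize(f[222:262,350:420],None,fx=8,fy=8,interpolation=cv2.INTER_CUBIC)
b=cv2.resize(f[185:235,225:295],None,fx=8,fy=8,interpolation=cv2.INTER_CUBIC)[:, :]
a=cv2.resize(f[220:262,350:420],(560,336));a=cv2.resize(f[220:257,350:420],(560,296),interpolation=cv2.INTER_CUBIC)
b=cv2.resize(f[190:227,225:295],(560,296),interpolation=cv2.INTER_CUBIC)
cv2.imwrite("pics/crop1.png",np.vstack([a,b]))
E
```

```text
hub [ 0.473 -0.364  0.034]
lens [ 0.46  -0.303  0.01 ]
standtop [0.553 0.085 0.154]
handle [0.558 0.018 0.158]
cast [ 0.45  -0.162  0.02 ]
purple [ 0.376 -0.039  0.03 ]
```

View pics/crop1.png

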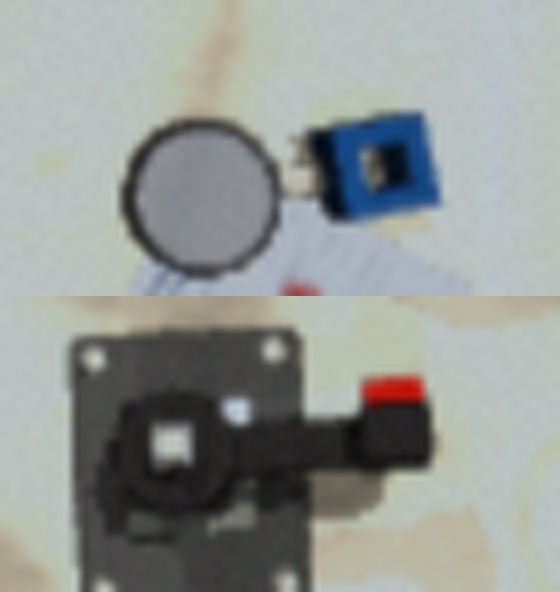

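```bash
cat >> h.py <<'E'
from scipy.spatial.transform import Rotation as Ro
def plan(goal,yaw,step=40,start=None):
    "print rows to world goal (m), tool down with tool y at yaw (deg)"
    s=arm.get_state();p,R=start or (np.array(s["tcp_pos"]),np.array(s["ee_rot"]))
    y=np.array([np.cos(np.radians(yaw)),np.sin(np.radians(yaw)),0]);z=np.array([0,0,-1.]);G=np.c_[np.cross(y,z),y,z]
    rows=[]
    while len(rows)<40:
        d=(np.array(goal)-p)*1000;r=np.degrees(Ro.from_matrix(R.T@G).as_rotvec())
        if np.linalg.norm(d)<.15 and np.linalg.norm(r)<.15:break
        a=np.round(R.T@d*min(1,step/max(1e-9,np.linalg.norm(d))),1);b=np.round(r*min(1,6.8/max(1e-9,np.linalg.norm(r))),1)
        rows.append((a.tolist(),b.tolist()));p=p+R@a/1000;R=R@Ro.from_rotvec(b,degrees=True).as_matrix()
    print(len(rows));[print(*r) for r in rows];return p,R
E
python3 - <<'E'
from h import *
plan([.553,.06,.26],0)
E
```

```text
17
[-30.8, -25.4, -2.0] [-0.0, 0.0, 6.8]
[-33.6, -21.6, -2.0] [-0.0, 0.0, 6.8]
[-35.9, -17.5, -2.0] [-0.0, 0.0, 6.8]
[-37.7, -13.1, -2.1] [-0.0, 0.0, 6.8]
[-39.0, -8.5, -2.0] [-0.0, 0.0, 6.8]
[-39.8, -3.9, -2.1] [-0.0, 0.0, 6.8]
[-39.9, 0.9, -2.0] [-0.0, 0.0, 6.8]
[-39.6, 5.6, -2.1] [-0.0, 0.0, 6.8]
[-38.6, 10.2, -2.0] [-0.0, 0.0, 6.8]
[-37.1, 14.8, -2.1] [-0.0, 0.1, 6.8]
[-35.1, 19.0, -2.1] [-0.0, -0.0, 3.5]
[-33.9, 21.1, -2.1] [-0.0, -0.0, 0.0]
[-33.9, 21.2, -2.1] [-0.0, -0.0, 0.0]
[-33.9, 21.1, -2.1] [-0.0, -0.0, 0.0]
[-33.9, 21.2, -2.1] [-0.0, -0.0, 0.0]
[-33.9, 21.2, -2.1] [-0.0, -0.0, 0.0]
[-13.7, 8.5, -0.9] [-0.0, -0.0, 0.0]
```

Call:
{"api": "arm_command", "payload": {"deltas": [{"xyz":[-31,-25,-2],"turn":[0,0,6.8],"jaw":91},{"xyz":[-34,-22,-2],"turn":[0,0,6.8],"jaw":91},{"xyz":[-36,-17,-2],"turn":[0,0,6.8],"jaw":91},{"xyz":[-38,-13,-2],"turn":[0,0,6.8],"jaw":91},{"xyz":[-39,-8,-2],"turn":[0,0,6.8],"jaw":91},{"xyz":[-40,-4,-2],"turn":[0,0,6.8],"jaw":91},{"xyz":[-40,1,-2],"turn":[0,0,6.8],"jaw":91},{"xyz":[-40,6,-2],"turn":[0,0,6.8],"jaw":91},{"xyz":[-39,10,-2],"turn":[0,0,6.8],"jaw":91},{"xyz":[-37,15,-2],"turn":[0,0,6.8],"jaw":91},{"xyz":[-35,19,-2],"turn":[0,0,3.5],"jaw":91},{"xyz":[-34,21,-2],"jaw":91}]}}

```text
schema error: expected keys xyz, turn, jaw
```

Call:
{"api": "arm_command", "payload": {"deltas": [{"xyz":[-34,21,-2]},{"xyz":[-34,21,-2]},{"xyz":[-34,21,-2]},{"xyz":[-34,21,-2]},{"xyz":[-14,8,-1]},{"xyz":[0,0,0]},{"xyz":[0,0,0]}]}}

```text
schema error: expected keys xyz, turn, jaw
```

```bash
python3 - <<'E'
from h import *
s=arm.get_state();p=arm.camera_params("wrist");f=arm.grab_frame("wrist")
print({k:np.round(s[k],3).tolist() for k in("clock","q","tcp_pos","ee_rot")})
import pickle;pickle.dump(p,open("cam1.pkl","wb"))
cv2.imwrite("pics/w1raw.png",f);cv2.imwrite("pics/w1.png",cv2.resize(f,(800,600),interpolation=cv2.INTER_CUBIC))
E
```

```text
{'clock': 0.15, 'q': [-56.423, 28.743, -24.457, 88.877, 12.651, 65.219, -12.051], 'tcp_pos': [0.206, 0.616, 0.226], 'ee_rot': [[-0.948, 0.317, -0.001], [0.317, 0.948, -0.001], [0.0, -0.001, -1.0]]}
```

View pics/w1.png

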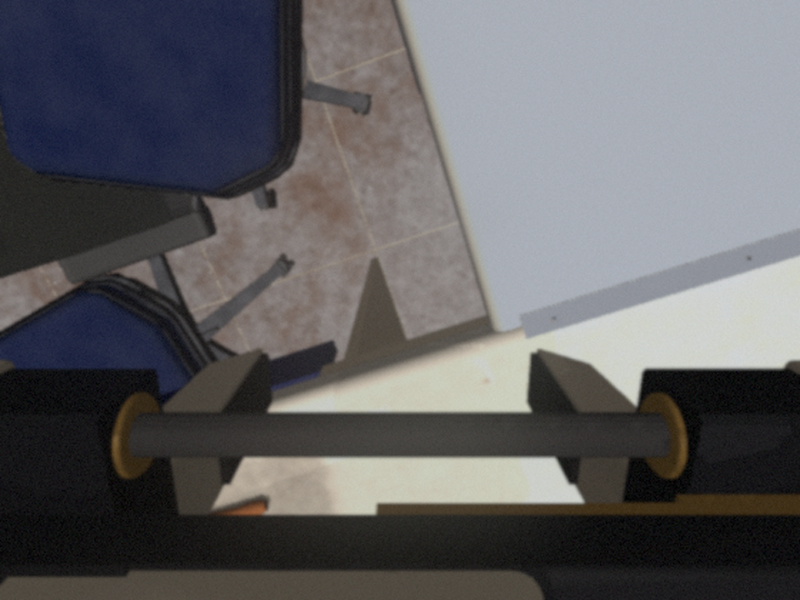

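The wrist view's lower half is the gripper, so targets must lie on the tool's +x side. I'll stop 40 mm further on.

Call:
{"api": "arm_command", "payload": {"deltas": [{"xyz":[-31,-25,-2],"turn":[0,0,6.8],"jaw":91},{"xyz":[-34,-22,-2],"turn":[0,0,6.8],"jaw":91},{"xyz":[-36,-17,-2],"turn":[0,0,6.8],"jaw":91},{"xyz":[-38,-13,-2],"turn":[0,0,6.8],"jaw":91},{"xyz":[-39,-8,-2],"turn":[0,0,6.8],"jaw":91},{"xyz":[-40,-4,-2],"turn":[0,0,6.8],"jaw":91},{"xyz":[-40,1,-2],"turn":[0,0,6.8],"jaw":91},{"xyz":[-40,6,-2],"turn":[0,0,6.8],"jaw":91},{"xyz":[-39,10,-2],"turn":[0,0,6.8],"jaw":91},{"xyz":[-37,15,-2],"turn":[0,0,6.8],"jaw":91},{"xyz":[-35,19,-2],"turn":[0,0,3.5],"jaw":91},{"xyz":[-34,21,-2],"turn":[0,0,0],"jaw":91}]}}

```text
clock: 1.2
tcp_pos: [0.4626, 0.2077, 0.251]
ee_rot: [[0.003, 1.0, 0.0], [1.0, -0.003, 0.0], [0.0, 0.0, -1.0]]
wrist_force: [1.2, 0.3, 0.6]
width: 0.992
grasp_force: 0.0
```

Call:
{"api": "arm_command", "payload": {"deltas": [{"xyz":[-34,21,-2],"turn":[0,0,0],"jaw":91},{"xyz":[-34,21,-2],"turn":[0,0,0],"jaw":91},{"xyz":[-34,21,-2],"turn":[0,0,0],"jaw":91},{"xyz":[-34,21,-2],"turn":[0,0,0],"jaw":91},{"xyz":[-34,8,-1],"turn":[0,0,0],"jaw":91},{"xyz":[-20,0,0],"turn":[0,0,0],"jaw":91},{"xyz":[0,0,0],"turn":[0,0,0],"jaw":91}]}}

```text
clock: 1.78
tcp_pos: [0.5544, 0.0124, 0.2595]
ee_rot: [[0.009, 1.0, -0.0], [1.0, -0.009, -0.003], [-0.003, -0.0, -1.0]]
wrist_force: [-1.1, -0.5, -0.1]
width: 0.99
grasp_force: 0.0
```

```bash
python3 - <<'E'
from h import *
s=arm.get_state();p=arm.camera_params("wrist");f=arm.grab_frame("wrist")
print({k:np.round(s[k],3).tolist() for k in("clock","q","tcp_pos","ee_rot")})
import pickle;pickle.dump(p,open("cam1.pkl","wb"))
cv2.imwrite("pics/w1raw.png",f);cv2.imwrite("pics/w2.png",cv2.resize(f,(800,600),interpolation=cv2.INTER_CUBIC))
E
```

```text
{'clock': 1.783, 'q': [-9.733, 15.251, 6.677, 101.557, -1.755, 63.327, -2.999], 'tcp_pos': [0.554, 0.012, 0.26], 'ee_rot': [[0.009, 1.0, -0.0], [1.0, -0.009, -0.003], [-0.003, -0.0, -1.0]]}
```

View pics/w2.png

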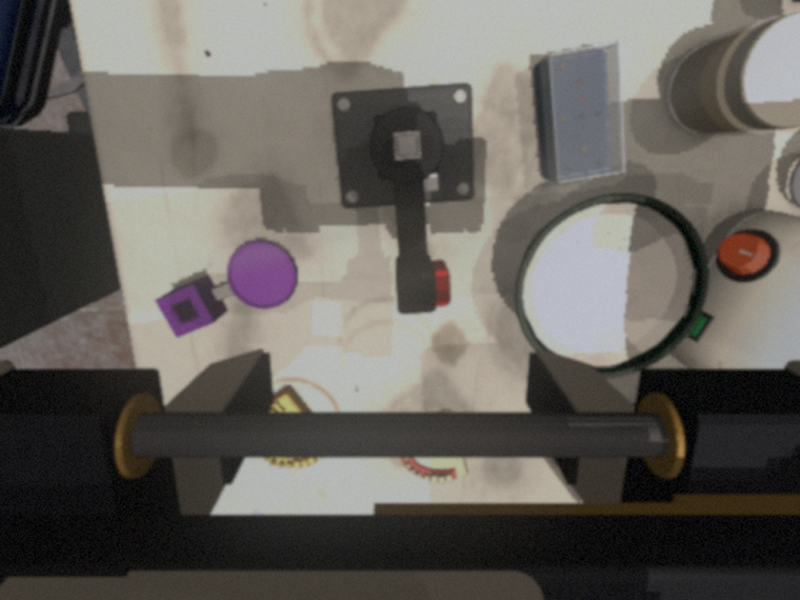

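```bash
python3 - <<'E'
import cv2
f=cv2.imread("pics/w1raw.png")[55:225,225:345]
cv2.imwrite("pics/c2.png",cv2.resize(cv2.convertScaleAbs(f,alpha=1.6),None,fx=3.5,fy=3.5,interpolation=cv2.INTER_CUBIC))
E
```

```text
(no output)
```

View pics/c2.png

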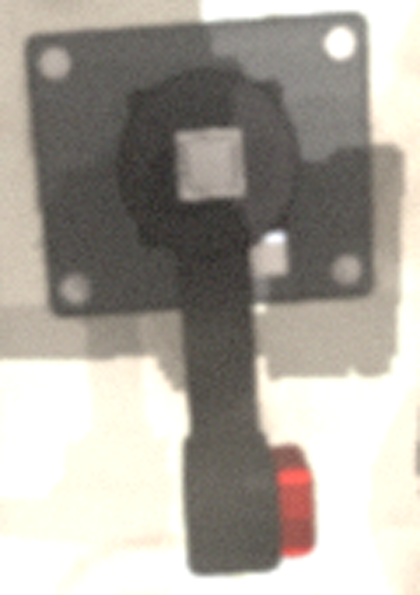

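```bash
python3 - <<'E'
from h import *
import pickle;p=pickle.load(open("cam1.pkl","rb"))
r=lambda u,v,z:ray(p,(225+(u-1.25)/3.5,55+(v-1.25)/3.5),z)
C=[r(u,v,.012) for u,v in[(27,37),(366,13),(374,296),(52,314)]]
print("base",np.mean(C,0).round(4),[np.round(np.linalg.norm(C[i]-C[i-1]),3) for i in range(4)])
ang=[np.degrees(np.arctan2(*(C[b]-C[a])[[1,0]])) for a,b in((0,1),(3,2),(2,1),(3,0))];print("ang",np.round(ang,1))
print("shoulder",r(210,165,.150).round(4),"size",r(245,165,.15)-r(175,165,.15)); print("tip",r(212,163,.154).round(4))
print("collar",r(208,159,.124).round(4), "d",np.linalg.norm(r(298,159,.124)-r(118,159,.124)))
for n,u,v in(("handle c",233,505),("L",186,505),("R",280,505),("bot",233,573),("red R",315,510)):print(n,r(u,v,.158).round(4))
E
```

```text
base [0.5599 0.0916 0.012 ] [np.float64(0.087), np.float64(0.107), np.float64(0.088), np.float64(0.108)]
ang [ 3.3  2.7 93.7 92.9]
shoulder [0.5593 0.0916 0.15  ] size [ 0.01498402 -0.00011606  0.        ]
tip [0.5597 0.092  0.154 ]
collar [0.5593 0.0933 0.124 ] d 0.04222655723775519
handle c [0.5641 0.0184 0.158 ]
L [0.5536 0.0185 0.158 ]
R [0.5747 0.0183 0.158 ]
bot [0.5642 0.0022 0.158 ]
red R [0.5826 0.0171 0.158 ]
```

Stand at (0.5595, 0.0917), yaw ≈3.2°; the sizes agree with the description (base 108×88, shaft 15). Next I'll go above the blue-hub magnifier.

```bash
python3 - <<'E'
from h import *
p=arm.camera_params("top");a=ray(p,(398.4,240.6),.034);b=ray(p,(375.4,244.6),.011);print(a,b,np.linalg.norm((b-a)[:2]),np.degrees(np.arctan2(*(b-a)[[1,0]]))-90)
plan([a[0],a[1]-.01,.15],12)
E
```

```text
[ 0.47114607 -0.36814335  0.034     ] [ 0.45821512 -0.30375776  0.011     ] 0.06567125691977217 11.355983873155054
11
[-37.8, -7.7, 10.5] [-0.0, 0.0, -6.8]
[-36.6, -12.1, 10.5] [-0.0, 0.1, -5.5]
[-35.3, -15.6, 10.5] [-0.0, -0.0, -0.0]
[-35.3, -15.6, 10.5] [-0.0, -0.0, -0.0]
[-35.3, -15.6, 10.5] [-0.0, -0.0, -0.0]
[-35.3, -15.6, 10.5] [-0.0, -0.0, -0.0]
[-35.3, -15.6, 10.5] [-0.0, -0.0, -0.0]
[-35.3, -15.6, 10.5] [-0.0, -0.0, -0.0]
[-35.3, -15.6, 10.4] [-0.0, -0.0, -0.0]
[-35.3, -15.6, 10.5] [-0.0, -0.0, -0.0]
[-15.4, -6.9, 4.5] [-0.0, -0.0, -0.0]
```

Call:
{"api": "arm_command", "payload": {"deltas": [{"xyz":[-37.8,-7.7,10.5],"turn":[0,0,-6.8],"jaw":75},{"xyz":[-36.6,-12.1,10.5],"turn":[0,0,-5.5],"jaw":75},{"xyz":[-35,-15.6,10.5],"turn":[0,0,0],"jaw":75},{"xyz":[-35,-15.6,10.5],"turn":[0,0,0],"jaw":75},{"xyz":[-35,-15.6,10.5],"turn":[0,0,0],"jaw":75},{"xyz":[-35,-15.6,10.5],"turn":[0,0,0],"jaw":75},{"xyz":[-35,-15.6,10.5],"turn":[0,0,0],"jaw":75},{"xyz":[-35,-15.6,10.5],"turn":[0,0,0],"jaw":75},{"xyz":[-35,-15.6,10.5],"turn":[0,0,0],"jaw":75},{"xyz":[-35,-15.6,10.5],"turn":[0,0,0],"jaw":75},{"xyz":[-17,-7,4.5],"turn":[0,0,0],"jaw":75},{"xyz":[0,0,0],"turn":[0,0,0],"jaw":75}]}}

```text
clock: 2.83
tcp_pos: [0.4698, -0.3775, 0.149]
ee_rot: [[-0.205, 0.979, -0.003], [0.979, 0.205, -0.001], [-0.001, -0.003, -1.0]]
wrist_force: [0.6, -0.1, 0.0]
width: 0.816
grasp_force: 0.0
```

Call:
{"api": "arm_command", "payload": {"deltas": [{"xyz":[0,0,0],"turn":[0,0,0],"jaw":75}]}}

```text
clock: 2.92
tcp_pos: [0.4724, -0.3729, 0.1497]
ee_rot: [[-0.209, 0.978, -0.001], [0.978, 0.209, 0.001], [0.001, -0.001, -1.0]]
wrist_force: [0.7, 0.1, 1.0]
width: 0.817
grasp_force: 0.0
```

```bash
python3 - <<'E'
from h import *
s=arm.get_state();p=arm.camera_params("wrist");f=arm.grab_frame("wrist")
print({k:np.round(s[k],3).tolist() for k in("clock","q","tcp_pos","ee_rot")})
import pickle;pickle.dump(p,open("cam2.pkl","wb"))
cv2.imwrite("pics/w3raw.png",f);cv2.imwrite("pics/w3.png",cv2.resize(f[60:290,140:420],None,fx=2.6,fy=2.6,interpolation=cv2.INTER_CUBIC))
E
```

```text
{'clock': 2.917, 'q': [25.18, 27.138, 13.806, 100.966, -7.881, 52.919, 54.383], 'tcp_pos': [0.472, -0.373, 0.15], 'ee_rot': [[-0.209, 0.978, -0.001], [0.978, 0.209, 0.001], [0.001, -0.001, -1.0]]}
```

View pics/w3.png

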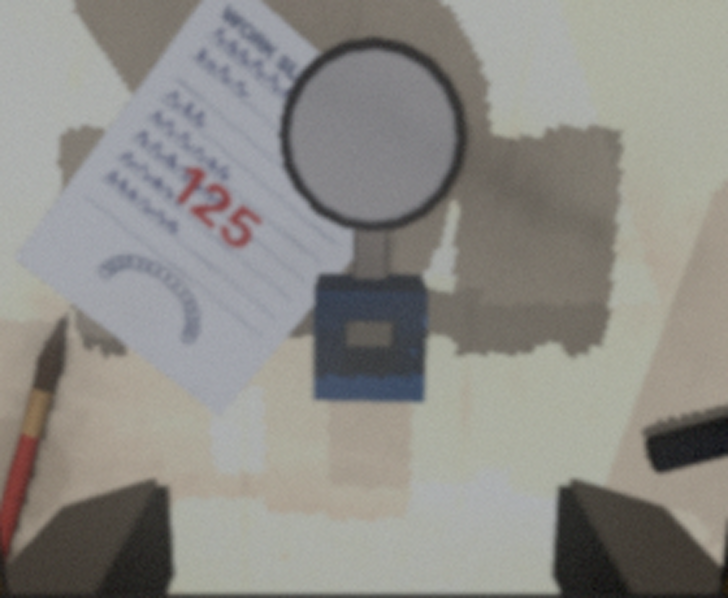

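```bash
python3 - <<'E'
from h import *
import pickle;p=pickle.load(open("cam2.pkl","rb"))
r=lambda u,v,z:ray(p,(140+(u-.8)/2.6,60+(v-.8)/2.6),z)
a=r(369.5,345,.034);b=r(373,133,.011)
print("hub",a,"L/R w",np.linalg.norm(r(425,345,.034)-r(314,345,.034)),"front edge",r(369.5,401,.034),"\nlens",b,np.linalg.norm(b-a),"ang",np.degrees(np.arctan2(*(b-a)[[1,0]]))-90, "ring d",np.linalg.norm(r(466,133,.011)-r(281,133,.011)))
e=r(425,401,.034)-r(314,401,.034);print("edge ang",np.degrees(np.arctan2(e[1],e[0])))
fe=r(369.5,401,.034);d=(b-fe)[:2];print("front edge->lens",np.linalg.norm(d))
E
```

```text
hub [ 0.4728269  -0.36423359  0.034     ] L/R w 0.03530462938043565 front edge [ 0.4767936  -0.38247998  0.034     ] 
lens [ 0.46037665 -0.30079606  0.011     ] 0.06861726463456981 ang 11.103736563150193 ring d 0.05963223165663568
edge ang 12.130448352077948
front edge->lens 0.08331733860651186
```

```bash
python3 - <<'E'
from h import *
st=plan([.473,-.3642,.06],11.3);plan([.473,-.3642,.008],11.3,start=st,step=20)
E
```

```text
3
[3.1, 0.5, 39.9] [0.0, -0.1, 0.9]
[3.1, 0.4, 39.9] [0.0, -0.0, 0.0]
[0.8, 0.1, 10.2] [0.0, -0.0, 0.0]
3
[0.0, 0.0, 20.0] [0.0, -0.0, 0.0]
[0.0, 0.0, 20.0] [0.0, -0.0, 0.0]
[0.0, 0.0, 12.0] [0.0, -0.0, 0.0]
```

Call:
{"api": "arm_command", "payload": {"deltas": [{"xyz":[3,0.5,35],"turn":[0,0,0.9],"jaw":75},{"xyz":[3,0.4,35],"turn":[0,0,0],"jaw":75},{"xyz":[1,0,20],"turn":[0,0,0],"jaw":75},{"xyz":[0,0,10],"turn":[0,0,0],"jaw":75},{"xyz":[0,0,0],"turn":[0,0,0],"jaw":75},{"xyz":[0,0,0],"turn":[0,0,0],"jaw":75}]}}

```text
clock: 3.47
tcp_pos: [0.4732, -0.3651, 0.0511]
ee_rot: [[-0.197, 0.98, 0.001], [0.98, 0.197, 0.0], [0.0, 0.001, -1.0]]
wrist_force: [-0.3, -0.1, 0.3]
width: 0.818
grasp_force: 0.0
```

```bash
python3 - <<'E'
from h import *
plan([.473,-.3642,.008],11.3,step=20)
E
```

```text
3
[0.4, -0.0, 20.0] [0.0, -0.0, 0.1]
[0.5, -0.0, 20.0] [0.0, -0.0, -0.0]
[0.0, -0.1, 3.1] [0.0, -0.0, -0.0]
```

Call:
{"api": "arm_command", "payload": {"deltas": [{"xyz":[0.4,0,20],"turn":[0,0,0],"jaw":75},{"xyz":[0.5,0,16],"turn":[0,0,0],"jaw":75},{"xyz":[0,0,7],"turn":[0,0,0],"jaw":75},{"xyz":[0,0,0],"turn":[0,0,0],"jaw":60},{"xyz":[0,0,0],"turn":[0,0,0],"jaw":45},{"xyz":[0,0,0],"turn":[0,0,0],"jaw":30},{"xyz":[0,0,0],"turn":[0,0,0],"jaw":30},{"xyz":[0,0,0],"turn":[0,0,0],"jaw":30},{"xyz":[0,0,0],"turn":[0,0,0],"jaw":30}], "grip_force": 30}}

```text
clock: 4.22
tcp_pos: [0.4722, -0.3657, 0.0082]
ee_rot: [[-0.195, 0.981, 0.001], [0.981, 0.195, -0.001], [-0.001, 0.001, -1.0]]
wrist_force: [-0.6, -0.1, -0.2]
width: 0.431
grasp_force: 0.0
```

Call:
{"api": "arm_command", "payload": {"deltas": [{"xyz":[0,0,0],"turn":[0,0,0],"jaw":25},{"xyz":[0,0,0],"turn":[0,0,0],"jaw":25},{"xyz":[0,0,0],"turn":[0,0,0],"jaw":25},{"xyz":[0,0,0],"turn":[0,0,0],"jaw":25}]}}

```text
clock: 4.55
tcp_pos: [0.4722, -0.3656, 0.008]
ee_rot: [[-0.195, 0.981, 0.001], [0.981, 0.195, -0.0], [-0.0, 0.001, -1.0]]
wrist_force: [-0.9, 1.3, 5.0]
width: 0.389
grasp_force: 30.0
```

```bash
python3 - <<'E'
from h import *
s=arm.get_state();print(s["tcp_pos"],np.degrees(np.arctan2(s["ee_rot"][1][1],s["ee_rot"][0][1])))
E
```

```text
[ 0.47215019 -0.36559283  0.00799163] 11.250823248729215
```

```bash
python3 - <<'E'
from h import *
s=arm.get_state();p=np.array(s["tcp_pos"])
st=plan([.4722,-.3656,.12],11.3);plan([.5596,.0902,.24],3.2,start=st,step=38)
E
```

```text
3
[-0.0, 0.0, -40.0] [0.0, 0.0, -0.0]
[-0.0, 0.1, -40.0] [0.0, 0.0, -0.0]
[-0.1, 0.0, -32.0] [0.0, 0.0, -0.0]
13
[34.1, 13.9, -9.5] [0.0, 0.0, 6.8]
[35.5, 9.7, -9.5] [0.0, 0.0, 1.3]
[35.7, 8.9, -9.5] [0.0, 0.0, -0.0]
[35.7, 8.9, -9.5] [0.0, 0.0, -0.0]
[35.7, 8.9, -9.5] [0.0, 0.0, -0.0]
[35.7, 8.9, -9.5] [0.0, 0.0, -0.0]
[35.7, 8.9, -9.5] [0.0, 0.0, -0.0]
[35.7, 8.9, -9.5] [0.0, 0.0, -0.0]
[35.7, 8.9, -9.6] [0.0, 0.0, -0.0]
[35.7, 8.9, -9.5] [0.0, 0.0, -0.0]
[35.7, 8.9, -9.6] [0.0, 0.0, -0.0]
[35.7, 9.0, -9.5] [0.0, 0.0, -0.0]
[21.9, 5.5, -5.9] [0.0, 0.0, -0.0]
```

Call:
{"api": "arm_command", "payload": {"deltas": [{"xyz":[0,0,-15],"turn":[0,0,0],"jaw":25},{"xyz":[0,0,-30],"turn":[0,0,0],"jaw":25},{"xyz":[0,0,-35],"turn":[0,0,0],"jaw":25},{"xyz":[17,7,-32],"turn":[0,0,3.4],"jaw":25},{"xyz":[26,9,-20],"turn":[0,0,3.4],"jaw":25},{"xyz":[35.7,8.9,-15],"turn":[0,0,1.3],"jaw":25},{"xyz":[35.7,8.9,-15],"turn":[0,0,0],"jaw":25},{"xyz":[35.7,8.9,-15],"turn":[0,0,0],"jaw":25},{"xyz":[35.7,8.9,-15],"turn":[0,0,0],"jaw":25},{"xyz":[35.7,8.9,-15],"turn":[0,0,0],"jaw":25},{"xyz":[35.7,8.9,-12],"turn":[0,0,0],"jaw":25},{"xyz":[35.7,8.9,0],"turn":[0,0,0],"jaw":25}]}}

```text
clock: 5.55
tcp_pos: [0.5295, -0.0657, 0.2287]
ee_rot: [[-0.055, 0.998, 0.004], [0.999, 0.055, -0.0], [-0.0, 0.004, -1.0]]
wrist_force: [1.0, 0.0, -2.1]
width: 0.397
grasp_force: 30.0
```

```bash
python3 - <<'E'
from h import *
plan([.5596,.0902,.20],3.2,step=35)
E
```

```text
5
[33.4, 8.3, 6.2] [0.2, 0.0, -0.1]
[33.4, 8.4, 6.2] [0.0, 0.0, 0.0]
[33.4, 8.4, 6.2] [0.0, 0.0, 0.0]
[33.4, 8.5, 6.3] [0.0, 0.0, 0.0]
[20.4, 5.2, 3.8] [0.0, 0.0, 0.0]
```

Call:
{"api": "arm_command", "payload": {"deltas": [{"xyz":[34,8.4,2],"turn":[0,0,0],"jaw":25},{"xyz":[30,7,2],"turn":[0,0,0],"jaw":25},{"xyz":[24,6,2],"turn":[0,0,0],"jaw":25},{"xyz":[16,4,2],"turn":[0,0,0],"jaw":25},{"xyz":[8,2,0],"turn":[0,0,0],"jaw":25},{"xyz":[0,0,0],"turn":[0,0,0],"jaw":25},{"xyz":[0,0,0],"turn":[0,0,0],"jaw":25},{"xyz":[0,0,0],"turn":[0,0,0],"jaw":25}]}}

```text
clock: 6.22
tcp_pos: [0.5493, 0.0439, 0.2183]
ee_rot: [[-0.053, 0.999, -0.0], [0.999, 0.053, -0.001], [-0.001, -0.001, -1.0]]
wrist_force: [0.3, -0.0, -1.3]
width: 0.391
grasp_force: 30.0
```

```bash
python3 - <<'E'
from h import *
plan([.5596,.0902,.182],3.2,step=25)
E
```

```text
3
[19.1, 5.3, 15.2] [-0.0, 0.1, -0.2]
[19.1, 5.4, 15.2] [-0.0, -0.0, 0.0]
[7.4, 2.1, 5.9] [-0.0, -0.0, 0.0]
```

Call:
{"api": "arm_command", "payload": {"deltas": [{"xyz":[18,5.3,0],"turn":[0,0,0],"jaw":25},{"xyz":[18,5.3,10],"turn":[0,0,-0.2],"jaw":25},{"xyz":[9,2.2,14],"turn":[0,0,0],"jaw":25},{"xyz":[0,0,9],"turn":[0,0,0],"jaw":25},{"xyz":[0,0,0],"turn":[0,0,0],"jaw":25},{"xyz":[0,0,0],"turn":[0,0,0],"jaw":25},{"xyz":[0,0,0],"turn":[0,0,0],"jaw":25}]}}

```text
clock: 6.8
tcp_pos: [0.5601, 0.0896, 0.1859]
ee_rot: [[-0.056, 0.998, 0.0], [0.998, 0.056, -0.001], [-0.001, 0.0, -1.0]]
wrist_force: [0.1, 0.7, -1.1]
width: 0.388
grasp_force: 30.0
```

```bash
python3 - <<'E'
from h import *
import pickle
s=arm.get_state();pw=arm.camera_params("wrist");w=arm.grab_frame("wrist");sd=arm.grab_frame("side")
pickle.dump(pw,open("cam3.pkl","wb"));cv2.imwrite("pics/w4raw.png",w);cv2.imwrite("pics/s4raw.png",sd)
print(np.round(s["tcp_pos"],4),np.degrees(np.arctan2(s["ee_rot"][1][1],s["ee_rot"][0][1])))
ps=arm.camera_params("side");print("shaft px",proj(ps,np.array([.5595,.0917,.154])).round(1),proj(pw,np.array(s["tcp_pos"])).round(1), proj(pw,np.array([.5595,.0917,.154])).round(1))
c=proj(ps,np.array([.5595,.0917,.154])).astype(int)
a=cv2.resize(sd[c[1]-45:c[1]+30,c[0]-50:c[0]+50],(400,300),interpolation=cv2.INTER_CUBIC)
b=cv2.resize(w[60:330,160:400],(400,450),interpolation=cv2.INTER_CUBIC)
o=np.zeros((450,800,3),np.uint8);o[:300,:400]=a;o[:,400:]=b;cv2.imwrite("pics/c4.png",o)
E
```

```text
[0.5601 0.0896 0.1859] 3.1971836381762007
shaft px [284.6 177.8] [279.  263.1] [278.1 236.2]
```

View pics/c4.png

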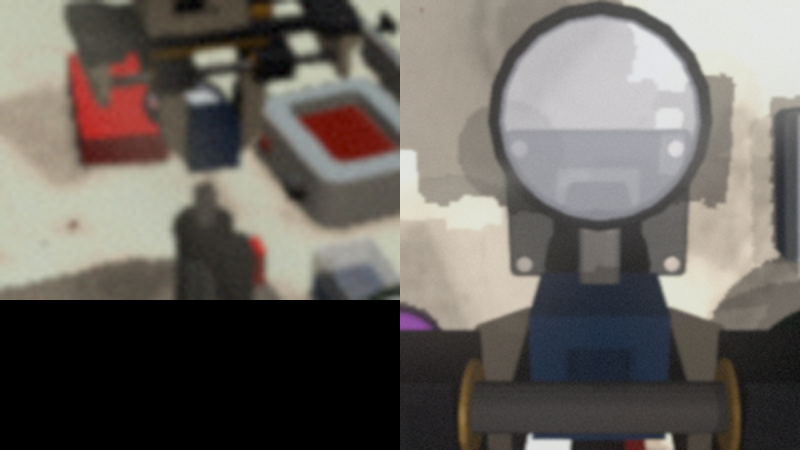

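```bash
python3 - <<'E'
from h import *
import pickle;p=pickle.load(open("cam3.pkl","rb"))
r=lambda u,v,z:ray(p,(160+(u-400)*.6,60+v*.6),z)
t=np.array([.5601,.0896,0]);y=np.radians(3.2);R=np.array([[-np.sin(y),np.cos(y)],[np.cos(y),np.sin(y)]])
for n,u,v,z in(("lens",600,114,.189),("lensL",490,114,.189),("lensR",711,114,.189),("lens top",600,3,.189),("lens bot",600,227,.189),("hub y+ edge top",599,316,.2119),("L",530,316,.2119),("R",668,316,.2119),("hub y- edge top",600,438,.2119)):
    q=(r(u,v,z)-t)[:2];print(n,(R.T@q*1000).round(1),"mm tool xy")
E
```

```text
lens [66.9  0.4] mm tool xy
lensL [ 66.9 -28.8] mm tool xy
lensR [66.9 29.9] mm tool xy
lens top [94.2  0.4] mm tool xy
lens bot [35.9  0.5] mm tool xy
hub y+ edge top [18.8  0.1] mm tool xy
L [ 18.8 -17.2] mm tool xy
R [18.8 17.5] mm tool xy
hub y- edge top [-16.8   0.5] mm tool xy
```

Call:
{"api": "arm_command", "payload": {"deltas": [{"xyz":[0.9,-0.6,10],"turn":[0,0,0],"jaw":25},{"xyz":[0,0,10],"turn":[0,0,0],"jaw":25},{"xyz":[0,0,6],"turn":[0,0,0],"jaw":25},{"xyz":[0,0,4],"turn":[0,0,0],"jaw":25},{"xyz":[0,0,0],"turn":[0,0,0],"jaw":25},{"xyz":[0,0,0],"turn":[0,0,0],"jaw":25}]}}

```text
clock: 7.4
tcp_pos: [0.5588, 0.0924, 0.1549]
ee_rot: [[-0.058, 0.998, -0.001], [0.998, 0.058, -0.0], [-0.0, -0.001, -1.0]]
wrist_force: [0.2, -0.4, -2.3]
width: 0.392
grasp_force: 30.0
```

Call:
{"api": "arm_command", "payload": {"deltas": [{"xyz":[0,0,5],"turn":[0,0,0],"jaw":25},{"xyz":[0,0,5],"turn":[0,0,0],"jaw":25},{"xyz":[0,0,3],"turn":[0,0,0],"jaw":25},{"xyz":[0,0,2],"turn":[0,0,0],"jaw":25},{"xyz":[0,0,0],"turn":[0,0,0],"jaw":25}]}}

```text
clock: 7.82
tcp_pos: [0.5588, 0.0923, 0.1398]
ee_rot: [[-0.058, 0.998, -0.001], [0.998, 0.058, -0.0], [-0.0, -0.001, -1.0]]
wrist_force: [-0.1, -1.6, -2.7]
width: 0.392
grasp_force: 30.0
```

Call:
{"api": "arm_command", "payload": {"deltas": [{"xyz":[0,0,3],"turn":[0,0,0],"jaw":25},{"xyz":[0,0,2],"turn":[0,0,0],"jaw":25},{"xyz":[0,0,2],"turn":[0,0,0],"jaw":25},{"xyz":[0,0,1],"turn":[0,0,0],"jaw":25},{"xyz":[0,0,0],"turn":[0,0,0],"jaw":25},{"xyz":[0,0,0],"turn":[0,0,0],"jaw":25}]}}

```text
clock: 8.32
tcp_pos: [0.559, 0.0924, 0.1322]
ee_rot: [[-0.058, 0.998, -0.0], [0.998, 0.058, -0.0], [-0.0, -0.0, -1.0]]
wrist_force: [0.3, -2.0, -3.2]
width: 0.39
grasp_force: 30.0
```

Call:
{"api": "arm_command", "payload": {"deltas": [{"xyz":[0,0,1],"turn":[0,0,0],"jaw":25},{"xyz":[0,0,1],"turn":[0,0,0],"jaw":25},{"xyz":[0,0,0],"turn":[0,0,0],"jaw":25},{"xyz":[0,0,0],"turn":[0,0,0],"jaw":25}]}}

```text
clock: 8.65
tcp_pos: [0.5592, 0.0924, 0.132]
ee_rot: [[-0.058, 0.998, 0.0], [0.998, 0.058, 0.0], [0.0, 0.0, -1.0]]
wrist_force: [-4.2, -3.0, 9.1]
width: 0.388
grasp_force: 30.0
```

Call:
{"api": "arm_command", "payload": {"deltas": [{"xyz":[0,0,0],"turn":[0,0,0],"jaw":60},{"xyz":[0,0,0],"turn":[0,0,0],"jaw":75},{"xyz":[0,0,0],"turn":[0,0,0],"jaw":75},{"xyz":[0,0,0],"turn":[0,0,0],"jaw":75},{"xyz":[0,0,0],"turn":[0,0,0],"jaw":75},{"xyz":[0,0,-10],"turn":[0,0,0],"jaw":75},{"xyz":[0,0,-20],"turn":[0,0,0],"jaw":75},{"xyz":[0,0,-30],"turn":[0,0,0],"jaw":75},{"xyz":[0,0,-30],"turn":[0,0,0],"jaw":75},{"xyz":[-10,0,-15],"turn":[0,0,0],"jaw":75},{"xyz":[0,0,0],"turn":[0,0,0],"jaw":75},{"xyz":[0,0,0],"turn":[0,0,0],"jaw":75}]}}

```text
clock: 9.65
tcp_pos: [0.5606, 0.0822, 0.2371]
ee_rot: [[-0.057, 0.998, 0.003], [0.998, 0.057, 0.001], [0.0, 0.003, -1.0]]
wrist_force: [0.3, 0.5, -1.0]
width: 0.816
grasp_force: 0.0
```

```bash
python3 - <<'E'
from h import *
import pickle
s=arm.get_state();pw=arm.camera_params("wrist");w=arm.grab_frame("wrist")
pickle.dump(pw,open("cam5.pkl","wb"));cv2.imwrite("pics/w5raw.png",w)
print(np.round(s["tcp_pos"],4),proj(pw,np.array([.5595,.0917,.158])).round(1),proj(pw,np.array([.5637,.0138,.158])).round(1))
cv2.imwrite("pics/c5.png",cv2.resize(w[0:280,160:400],None,fx=2.14,fy=2.14,interpolation=cv2.INTER_CUBIC))
E
```

```text
[0.5606 0.0822 0.2371] [277.8 202.8] [277.5 298.2]
```

View pics/c5.png

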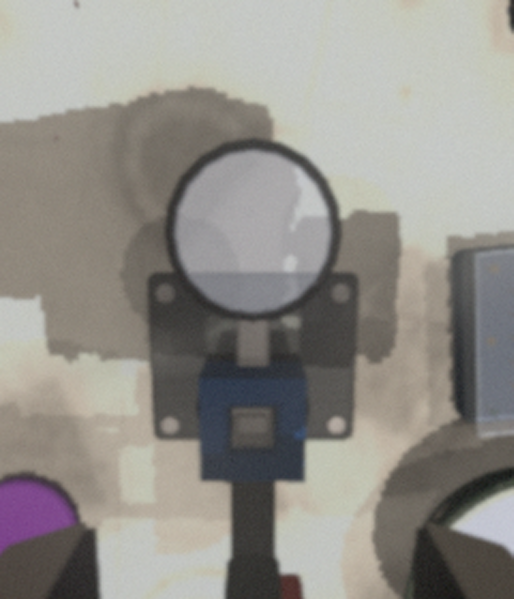

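```bash
python3 - <<'E'
from h import *
plan([.565,.0142,.20],3.2,step=35)
E
```

```text
3
[-31.0, 0.6, 16.1] [0.0, -0.0, 0.1]
[-31.0, 0.7, 16.2] [0.0, -0.0, 0.0]
[-6.6, 0.2, 3.4] [0.0, -0.0, 0.0]
```

Call:
{"api": "arm_command", "payload": {"deltas": [{"xyz":[-30,0.6,14],"turn":[0,0,0.1],"jaw":75},{"xyz":[-28,0.6,14],"turn":[0,0,0],"jaw":75},{"xyz":[-10,0.2,8],"turn":[0,0,0],"jaw":75},{"xyz":[0,0,0],"turn":[0,0,0],"jaw":75},{"xyz":[0,0,0],"turn":[0,0,0],"jaw":75},{"xyz":[0,0,0],"turn":[0,0,0],"jaw":75}]}}

```text
clock: 10.2
tcp_pos: [0.5649, 0.0168, 0.1992]
ee_rot: [[-0.058, 0.998, -0.001], [0.998, 0.058, 0.001], [0.001, -0.001, -1.0]]
wrist_force: [0.1, -0.2, -0.4]
width: 0.816
grasp_force: 0.0
```

```bash
python3 - <<'E'
from h import *
plan([.565,.0142,.1212],3.2,step=30)
E
```

```text
3
[-1.0, 0.0, 30.0] [-0.0, -0.1, 0.1]
[-1.0, 0.0, 30.0] [-0.0, 0.0, 0.0]
[-0.6, 0.0, 18.0] [-0.0, 0.0, 0.0]
```

Call:
{"api": "arm_command", "payload": {"deltas": [{"xyz":[-1.5,0,25],"turn":[0,0,0],"jaw":70},{"xyz":[-1,0,25],"turn":[0,0,0],"jaw":65},{"xyz":[0,0,18],"turn":[0,0,0],"jaw":60},{"xyz":[0,0,9],"turn":[0,0,0],"jaw":55},{"xyz":[0,0,0],"turn":[0,0,0],"jaw":50},{"xyz":[0,0,0],"turn":[0,0,0],"jaw":45},{"xyz":[0,0,0],"turn":[0,0,0],"jaw":45},{"xyz":[0,0,0],"turn":[0,0,0],"jaw":45}]}}

```text
clock: 10.87
tcp_pos: [0.5665, 0.0127, 0.124]
ee_rot: [[-0.057, 0.998, 0.003], [0.998, 0.057, 0.0], [0.0, 0.003, -1.0]]
wrist_force: [-0.5, -0.0, -0.7]
width: 0.494
grasp_force: 0.0
```

Call:
{"api": "arm_command", "payload": {"deltas": [{"xyz":[0.8,-1.4,2.5],"turn":[0,0,0],"jaw":45},{"xyz":[0,0,0],"turn":[0,0,0],"jaw":40},{"xyz":[0,0,0],"turn":[0,0,0],"jaw":35},{"xyz":[0,0,0],"turn":[0,0,0],"jaw":28},{"xyz":[0,0,0],"turn":[0,0,0],"jaw":20},{"xyz":[0,0,0],"turn":[0,0,0],"jaw":15},{"xyz":[0,0,0],"turn":[0,0,0],"jaw":15},{"xyz":[0,0,0],"turn":[0,0,0],"jaw":15},{"xyz":[0,0,0],"turn":[0,0,0],"jaw":15}], "grip_force": 30}}

```text
clock: 11.62
tcp_pos: [0.5644, 0.0131, 0.1204]
ee_rot: [[-0.056, 0.998, 0.001], [0.998, 0.056, 0.0], [0.0, 0.001, -1.0]]
wrist_force: [3.7, 1.1, 2.6]
width: 0.253
grasp_force: 30.0
```

Call:
{"api": "arm_command", "payload": {"deltas": [{"xyz":[0,0,0],"turn":[0,0,0],"jaw":15},{"xyz":[0,0,0],"turn":[0,0,0],"jaw":15},{"xyz":[0,0,-2],"turn":[0,0,0],"jaw":15},{"xyz":[0,0,-4],"turn":[0,0,0],"jaw":15},{"xyz":[0,0,-6],"turn":[0,0,0],"jaw":15},{"xyz":[0,0,-6],"turn":[0,0,0],"jaw":15},{"xyz":[0,0,-6],"turn":[0,0,0],"jaw":15},{"xyz":[0,0,-6],"turn":[0,0,0],"jaw":15},{"xyz":[0,0,0],"turn":[0,0,0],"jaw":15}], "grip_force": 35}}

```text
clock: 12.37
tcp_pos: [0.5642, 0.0132, 0.1501]
ee_rot: [[-0.057, 0.998, 0.001], [0.998, 0.057, 0.0], [0.0, 0.001, -1.0]]
wrist_force: [5.2, 0.7, -5.3]
width: 0.249
grasp_force: 35.0
```

Call:
{"api": "arm_command", "payload": {"deltas": [{"xyz":[0,0,-4],"turn":[0,0,0],"jaw":15},{"xyz":[0,0,-6],"turn":[0,0,0],"jaw":15},{"xyz":[0,0,-6],"turn":[0,0,0],"jaw":15},{"xyz":[0,0,-6],"turn":[0,0,0],"jaw":15},{"xyz":[0,0,-6],"turn":[0,0,0],"jaw":15},{"xyz":[0,0,-6],"turn":[0,0,0],"jaw":15},{"xyz":[0,0,-4],"turn":[0,0,0],"jaw":15},{"xyz":[0,0,-4],"turn":[0,0,0],"jaw":15},{"xyz":[0,0,-3],"turn":[0,0,0],"jaw":15},{"xyz":[0,0,-2],"turn":[0,0,0],"jaw":15},{"xyz":[0,0,0],"turn":[0,0,0],"jaw":15},{"xyz":[0,0,0],"turn":[0,0,0],"jaw":15}]}}

```text
clock: 13.37
tcp_pos: [0.5642, 0.0132, 0.1962]
ee_rot: [[-0.057, 0.998, 0.001], [0.998, 0.057, 0.0], [0.0, 0.001, -1.0]]
wrist_force: [5.8, 1.8, -6.1]
width: 0.248
grasp_force: 35.0
```

Call:
{"api": "arm_command", "payload": {"deltas": [{"xyz":[0,0,-1.5],"turn":[0,0,0],"jaw":15},{"xyz":[0,0,-1.5],"turn":[0,0,0],"jaw":15},{"xyz":[0,0,-1],"turn":[0,0,0],"jaw":15},{"xyz":[0,0,-0.5],"turn":[0,0,0],"jaw":15},{"xyz":[0,0,0],"turn":[0,0,0],"jaw":15},{"xyz":[0,0,0],"turn":[0,0,0],"jaw":15},{"xyz":[0,0,0],"turn":[0,0,0],"jaw":15}]}}

```text
clock: 13.95
tcp_pos: [0.5642, 0.0131, 0.2004]
ee_rot: [[-0.057, 0.998, 0.001], [0.998, 0.057, -0.0], [-0.0, 0.001, -1.0]]
wrist_force: [6.7, 2.0, -5.4]
width: 0.253
grasp_force: 35.0
```

Call:
{"api": "arm_command", "payload": {"deltas": [{"xyz":[0,0,-0.7],"turn":[0,0,0],"jaw":15},{"xyz":[0,0,-0.3],"turn":[0,0,0],"jaw":15},{"xyz":[0,0,0],"turn":[0,0,0],"jaw":15},{"xyz":[0,0,0],"turn":[0,0,0],"jaw":15},{"xyz":[0,0,0],"turn":[0,0,0],"jaw":15},{"xyz":[0,0,0],"turn":[0,0,0],"jaw":15}]}}

```text
clock: 14.45
tcp_pos: [0.5641, 0.0131, 0.2005]
ee_rot: [[-0.057, 0.998, 0.0], [0.998, 0.057, -0.0], [-0.0, 0.0, -1.0]]
wrist_force: [8.8, 1.3, -12.9]
width: 0.251
grasp_force: 35.0
```

```bash
python3 - <<'E'
from h import *
p=arm.camera_params("side");c=proj(p,np.array([.56,.06,.2])).astype(int);f=arm.grab_frame("side");w=arm.grab_frame("wrist")
a=cv2.resize(f[c[1]-55:c[1]+60,c[0]-60:c[0]+60],(400,384),interpolation=cv2.INTER_CUBIC);b=cv2.resize(w[60:330,160:400],(400,450),interpolation=cv2.INTER_CUBIC)
o=np.zeros((450,800,3),np.uint8);o[:384,:400]=a;o[:,400:]=b;cv2.imwrite("pics/c6.png",o)
E
```

```text
(no output)
```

View pics/c6.png

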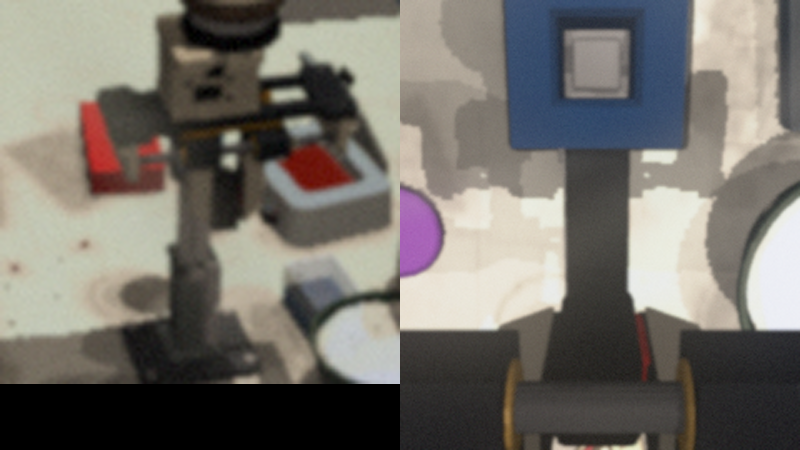

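The TCP stopped at z = 0.2005 while the pull rose to 12.9 N, so the column is at the hard stop. The pictures agree: the inner column is fully out, the shaft tip shows in the hub's bore (right panel, about (597, 65)), and the plate is squeezed. Handing in.

```bash
python3 -c "
from rig import arm
print(arm.hand_in())"
```

```text
the job is handed in; nothing more can be done
None
```

The job is handed in at about 14.5 s: the magnifier is on the collar with the lens away from the handle, and the arm holds the column at the second stop with the release squeezed; no verdict came back.

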